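# Hook the ribbed plate into the table grill and lower it flat

### The job

Put the ribbed grill plate back into the small table grill standing on the stove: with its front edge held up, hook the tongue at its back under the lip across the back of the grill, then lower the front until the plate lies flat and fully home inside the tray, and let go. Leave the smooth plate, which has no tongue, where it lies.

Things in the scene. Friction and masses are not known exactly. Their poses are not given: they have to be found in the camera images.
- grill_base: Table grill: aluminium tray, black lip across its back; fixed on the stove, front to the robot. 210 (x) x 152 (y, 182 over side grips) x 66 mm high. Origin: centre of underside, at stove height; x to the back (lip), z up. Inside x -97 to 97, y -68 to 68 mm; wall tops z = 54; the plate rests on ledges at z = 34. The 160 mm opening before the lip is too short to lay the 178 mm plate in flat.
- grill_lip (a point): Middle of the lower front edge of the grill's lip (x = 63, y = 0, z = 58 mm in the grill's frame). The lip runs the full width and overhangs the tray from here back to the back wall, 34 mm deep, its underside 24 mm above the ledge; lip 8 mm thick, its top 66 mm above the stove.
- grill_plate: Loose ribbed dark steel plate, 178 x 120 mm, 0.35 kg, flat on a board 22 mm high, tongue roughly away from the robot. Origin: centre of underside, tongue included; x to the tongue, z up. Body 8 mm thick, x -89 to 53. Black handle bar along y on posts: centre x = -15, y = 0, z = 53 mm; 14 thick (x), 14 high, 62 mm free between the posts. Centre of mass near x = -14. Home: origin 34 mm above the grill's.
- tongue_tip (a point): Middle of the lower edge of the ribbed plate's tongue tip (x = 89, y = 0, z = 0 mm in its frame). The tongue is 36 mm long, 90 mm wide, 6 mm thick, flush with the plate's underside. When the plate is home there is 8 mm of play either way along and across.
- smooth_plate: Loose smooth dark steel plate, 142 x 120 mm, with the same handle but no ribs and no tongue, on the same board, to the left or right of the ribbed one; to be left alone. Origin: on its underside, 18 mm behind its middle; z up.

How it is judged:
On the way:
1. the tongue is hooked under the lip while the front of the plate is still raised (at least 3.5 degrees) (x of tongue_tip in the frame of grill_base above 0.07 m and z of tongue_tip in the frame of grill_base between 0.028 and 0.052 m and y of tongue_tip in the frame of grill_base between -0.025 and 0.025 m and angle between grill_plate's own z axis and vertical above 0.06 rad), for 0.1 s.
At the end, for the whole second after the job is handed in: The ribbed plate lies at rest flat on the ledges of the grill (within 3 degrees of level and 5 mm of its height), its tongue at least 12 mm under the lip, within 15 mm of the middle sideways and 10 degrees of the grill's direction (x of tongue_tip in the frame of grill_base between 0.075 and 0.1 m and y of grill_plate in the frame of grill_base between -0.015 and 0.015 m and z of grill_plate in the frame of grill_base between 0.03 and 0.039 m and z of tongue_tip in the frame of grill_base below 0.039 m and angle between grill_plate's own z axis and vertical below 0.05 rad and angle between the x axis of grill_plate and the x axis of grill_base, either way round below 0.17 rad and linear speed of grill_plate below 0.02 m/s and angular speed of grill_plate below 0.2 rad/s); the robot touches nothing.
It fails at once if the smooth plate is moved by more than 30 mm (distance of smooth_plate from where it was at the start of the episode above 0.03 m).
It also fails if it takes over 45 s, if anything falls off the work surface, if the arm or the gripper's body presses on something with over 40 N, if the wrist force passes 120 N, or if a joint passes its speed limit or range.

### The arm

A 6-joint arm with a two-finger parallel gripper is mounted at the origin on a cart in front of the work surface, level with it; the furniture and walls round the work are solid. World frame = base frame: x ahead of the robot, y to its left, z up, the work surface at z = 0. Lengths are in m, angles in rad, forces in N, time in s.
With the tool pointing down it reaches from about 0.35 to 0.875 m from the base axis. Payload 4.2 kg.
Tool frame: the origin (TCP) lies midway between the tips of the shut fingers; the grasp point (between the pads) lies behind it (robot.pinch_z is the y of the grasp point in the tool frame, in m); y points along the fingers, z is the direction in which the jaws open and shut, and the axes are right-handed (so a half turn about y gives the same grasp; the last joint's range is limited). The gripper opens to 85 mm and grips with 20 to 120 N. Pads are 22 mm wide; open, the fingers measure 114 mm over their backs; the gripper's body (76 mm by 85 mm) begins 54 mm behind the grasp point. The pads swing forward as they close: fully open they stand 13 mm farther back than shut.
Start: joints at [1.452, 0.385, 0.008, 0, -1.194, -0.259], TCP at [0.231, 0.581, 0.202] pointing down, gripper open.
Joint ranges: [-3.14, 3.14], [-1.21, 2.06], [-1.07, 1.41], [-3.16, 2.05], [-2.99, -0.16], [-3.1, 3.1]. Speed limits (rad/s): [2.79, 2.79, 3.14, 3.14, 3.14, 3.14].

### API

Orientations are given as a unit quaternion [w, x, y, z].
In Python, from workcell import robot gives the robot as it stands. The module is installed in compiled form; this text tells all that it offers.
- The arm moves only by the tool move_arm, never from a script. Its argument "deltas" is a list of rows, each a list of 2 entries, a list of its own where there are three numbers: the shift along the tool's x, y, z in mm, then the turn, a rotation vector about the tool's x, y, z in degrees. A call has 1 to 5 rows; each row shifts and turns the pose as measured when the row begins, along the tool's axes as they then stand; what a row does not reach is not made up. A row lasts 1/8 s, in which the tool goes at most 62.5 mm and 10.7 degrees, less where a joint would pass 70% of its speed; a pose out of reach is approached as far as the arm can. A call with a gripper value outside its range is refused whole. "jaw" is the opening, from 0 (shut) to 1 (fully open), set as the call begins (left out, the last holds). The fingers move at their own pace and stop on an object; "force" is the grip in N (left out, the last holds). Time passes only in rows, so rows that do not move let the fingers close. It gives the time, the measured TCP pose, the force and the opening at its end, in the units of the state.
- robot.get_obs(): the state, without advancing time (a new reading comes with each control period).
- robot.snapshot(name): name is "side" or "top" or "wrist"; returns a dict with "pixels" (400x640x3 uint8, red, green, blue), "depth" (400x640 float32, m along the optical axis (not along the pixel's ray), 0 where there is no reading), "fx", "fy", "cx", "cy" (pixels), "rvec" (rotation vector, rad) and "tvec" (3), from world to camera coordinates, as OpenCV has them. Camera axes: x right, y down, z forward; pixel columns grow to the right and rows downward; lengths in m; the calibration is good to about 2 mm. A picture is of the moment at which its call begins.
- robot.sign_off(): hands the job in, once; it reports no verdict.
Trained networks look in a picture, given as the dict that the camera call returned (one of the last four; its "shot" number tells which), for a name from the list of things; names that differ only in an ending like _2 or _b are one class to them, and where a whole thing is asked for, a point or a joint stands for the part that bears it (a point fixed in the world has none). Each returns a list of dicts, best first, with "score" (0 to 1); they miss things now and then, are a little off and sometimes report something else, mostly with a low value. They report only what shows in the picture. A call takes as long as a camera call.
- robot.search_frame(picture, target): "point" ([column, row] in pixels, amid what is visible of it).
- robot.masks_of(picture, target): "mask" (400x640 bool, what is visible of it) and "point" ([column, row] in pixels, amid what is visible of it).
The state is a dict: "clock": time; "joints": joint angles; "joint_vel": joint speeds; "effort": joint torques, N m; "position": TCP position; "eef_rot": TCP orientation; "ft_force": force on the tool from outside, world axes, zero at the start; "ft_torque": the same for the moment, N m; "grip_width": finger opening in m.
Only numpy, scipy, OpenCV 4.12 (cv2) and the standard library are available. Lean on these libraries where they do the work, as an engineer would, in place of code of your own. Each camera call takes 0.05 s, during which the arm holds its last target.

## Working session

There is one attempt and no reset: what is moved stays moved. The work goes in short steps, Python scripts to look and compute and a tool call to move; the robot and the scene stay as the last step left them, time stands still between calls to the robot, and variables do not carry over. Pictures are saved under pics/ and viewed, and the job is handed in when it is done.

Besides the shell and the picture viewer there is one more tool, called after "Call:" as name(argument=value, ...), one argument or row to a line, values as JSON. move_arm: Moves the arm, as the interface text tells. Its arguments: {"type":"object","properties":{"deltas":{"type":"array"},"jaw":{"type":"number"},"force":{"type":"number"}},"required":["deltas"]}

```bash
mkdir -p pics; cat > h.py <<'E'
import numpy as np, cv2
from scipy.spatial.transform import Rotation as R
from workcell import robot
def snap(n,f):
    p=robot.snapshot(n); cv2.imwrite('pics/'+f,p['pixels'][:,:,::-1]); return p
def cloud(p):
    d=p['depth']; v,u=np.mgrid[0:400,0:640]
    c=np.stack([(u-p['cx'])/p['fx']*d,(v-p['cy'])/p['fy']*d,d],-1)
    Rm=cv2.Rodrigues(np.array(p['rvec']))[0]
    return (c-np.array(p['tvec']).ravel())@Rm
def proj(p,X):
    return cv2.projectPoints(np.atleast_2d(np.array(X,float)),np.array(p['rvec']),np.array(p['tvec']).ravel(),np.array([[p['fx'],0,p['cx']],[0,p['fy'],p['cy']],[0,0,1.]]),None)[0][:,0]
def Rt(o): q=o['eef_rot']; return R.from_quat([q[1],q[2],q[3],q[0]])
E
python3 - <<'E'
from h import *
o=robot.get_obs(); print(o, robot.pinch_z); print(Rt(o).as_matrix().round(3))
for n in ['top','side']:
    p=snap(n,n+'0.png'); W=cloud(p)
    print(n,p['shot'],R.from_rotvec(np.array(p['rvec']).ravel()).inv().as_matrix()[:,2], -R.from_rotvec(np.array(p['rvec']).ravel()).inv().apply(np.array(p['tvec']).ravel()))
    for t in ['grill_base','grill_plate','smooth_plate','grill_lip','tongue_tip']:
        for r in robot.search_frame(p,t)[:3]:
            c,rr=map(int,r['point']); print(t,r['score'],r['point'],W[rr,c].round(3))
E
```

```text
{'clock': 0.0, 'joints': array([ 1.45158986e+00,  3.85568746e-01,  6.65473368e-03, -4.82210178e-04,
       -1.19399424e+00, -2.58614308e-01]), 'joint_vel': array([ 1.34465513e-03,  1.89529725e-03,  4.69376515e-04, -9.38285354e-05,
        2.46258803e-03,  6.84514292e-05]), 'effort': array([ 2.00638839e-03, -3.92291522e+01,  1.88404280e+01,  4.18596804e+00,
       -4.49829284e-03, -6.56410286e-07]), 'position': array([0.23030442, 0.58034169, 0.20072809]), 'eef_rot': array([ 0.13295449, -0.13274235, -0.69375883,  0.69527063]), 'ft_force': array([-0.17089958, -0.30814886, -0.99864627]), 'ft_torque': array([0.03413153, 0.03050432, 0.01133786]), 'grip_width': 0.08539708544634717} -0.0187
[[-0.929 -0.001 -0.369]
 [ 0.369 -0.002 -0.929]
 [-0.    -1.     0.002]]
top 1 [ 0.13264622 -0.02133183 -0.99093387] [0.39904759 0.01902898 1.34438053]
grill_base 0.88 [252.4, 179.9] [0.637 0.181 0.02 ]
grill_plate 0.85 [329.0, 246.4] [ 0.456 -0.026  0.027]
smooth_plate 0.66 [401.1, 209.9] [ 0.549 -0.212  0.069]
grill_lip 0.89 [252.5, 182.2] [0.627 0.18  0.027]
tongue_tip 0.7 [330.9, 245.6] [ 0.458 -0.028  0.031]
side 2 [ 0.04013748 -0.86837944 -0.49427334] [0.53602327 0.92189676 0.57313105]
grill_base 0.73 [373.4, 201.4] [ 0.447 -0.017  0.03 ]
grill_base 0.59 [292.8, 242.6] [0.64  0.171 0.03 ]
grill_base 0.24 [333.2, 165.3] [ 0.556 -0.238  0.028]
grill_plate 0.8 [366.6, 198.1] [ 0.465 -0.031  0.03 ]
smooth_plate 0.65 [330.0, 166.5] [ 0.565 -0.224  0.031]
grill_lip 0.66 [293.5, 241.9] [0.638 0.167 0.03 ]
tongue_tip 0.62 [371.6, 197.8] [ 0.451 -0.037  0.03 ]
```

View pics/top0.png

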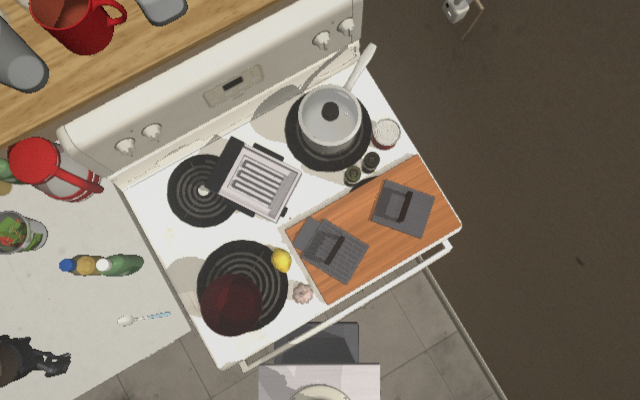

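View pics/side0.png

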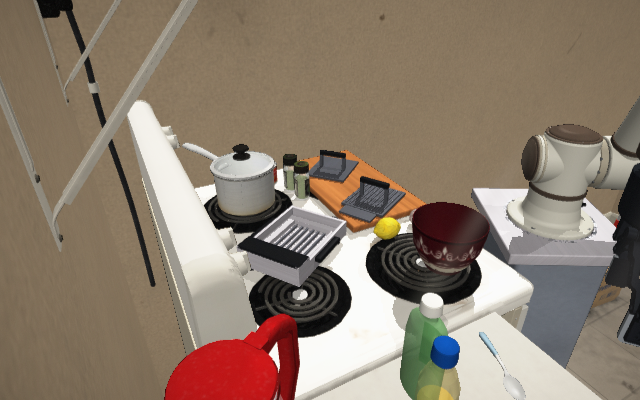

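The top view shows the grill at about (260,180) with its lip to the left. The ribbed plate is at (330,248) and the smooth one at (402,208). Next I fit the poses.

```bash
python3 - <<'E'
from h import *
p=snap('top','t1.png'); W=cloud(p)
np.savez('top.npz',W=W,px=p['pixels'])
c=p['pixels'][120:310,200:460,::-1]; cv2.imwrite('pics/t1z.png',cv2.resize(c,None,fx=3,fy=3,interpolation=cv2.INTER_CUBIC))
for t in ['grill_base','grill_plate','smooth_plate','grill_lip','tongue_tip']:
    r=robot.masks_of(p,t)
    for a in r[:2]:
        m=a['mask']; P=W[m]; print(t,a['score'],m.sum(),a['point'])
        print('  z pct',np.percentile(P[:,2],[2,10,25,50,75,90,98]).round(3))
        rc=cv2.minAreaRect((P[:,:2]*1000).astype(np.float32)); print('  rect',np.round(rc[0],1),np.round(rc[1],1),round(rc[2],1))
    np.save('m_%s.npy'%t,r[0]['mask'])
s=robot.snapshot('side'); Ws=cloud(s); np.savez('side.npz',W=Ws,px=s['pixels'])
for t in ['grill_base','grill_plate','smooth_plate']:
    r=robot.masks_of(s,t)
    for a in r[:2]:
        m=a['mask']; P=Ws[m]; print('side',t,a['score'],m.sum(),a['point'],np.percentile(P[:,2],[2,10,25,50,75,90,98]).round(3))
        rc=cv2.minAreaRect((P[:,:2]*1000).astype(np.float32)); print('  rect',np.round(rc[0],1),np.round(rc[1],1),round(rc[2],1))
    if len(r): np.save('s_%s.npy'%t,r[0]['mask'])
E
```

```text
grill_base 0.58 5205 [252.7, 180.7]
  z pct [0.017 0.022 0.027 0.033 0.052 0.065 0.069]
  rect [596.5 122.1] [399.1 197.8] 53.9
grill_plate 0.79 2902 [327.4, 247.5]
  z pct [0.023 0.025 0.027 0.03  0.032 0.035 0.083]
  rect [447.7 -23.1] [177.5 127. ] 58.3
smooth_plate 0.73 2336 [401.9, 206.4]
  z pct [0.023 0.025 0.027 0.029 0.031 0.035 0.082]
  rect [ 478.7 -160.2] [167.5 354.6] 49.2
grill_lip 0.98 5105 [252.3, 177.8]
  z pct [0.019 0.022 0.027 0.034 0.052 0.065 0.069]
  rect [586.9 114.5] [375.5 191.3] 53.9
tongue_tip 0.58 2829 [331.2, 247.1]
  z pct [0.023 0.026 0.027 0.03  0.032 0.035 0.083]
  rect [446.9 -23.7] [178.4 125.9] 59.5
side grill_base 0.66 5191 [291.0, 243.6] [0.02  0.023 0.03  0.041 0.053 0.065 0.066]
  rect [638.8 454.3] [930.7 225. ] 88.8
side grill_plate 0.89 1685 [367.2, 199.0] [0.023 0.026 0.028 0.029 0.031 0.067 0.08 ]
  rect [521.9 398.4] [1035.8  155.9] 79.9
side smooth_plate 0.96 1027 [333.2, 164.8] [0.022 0.026 0.028 0.029 0.03  0.073 0.081]
  rect [577.1 261.8] [1314.9  143.3] 87.3
```

View pics/t1z.png

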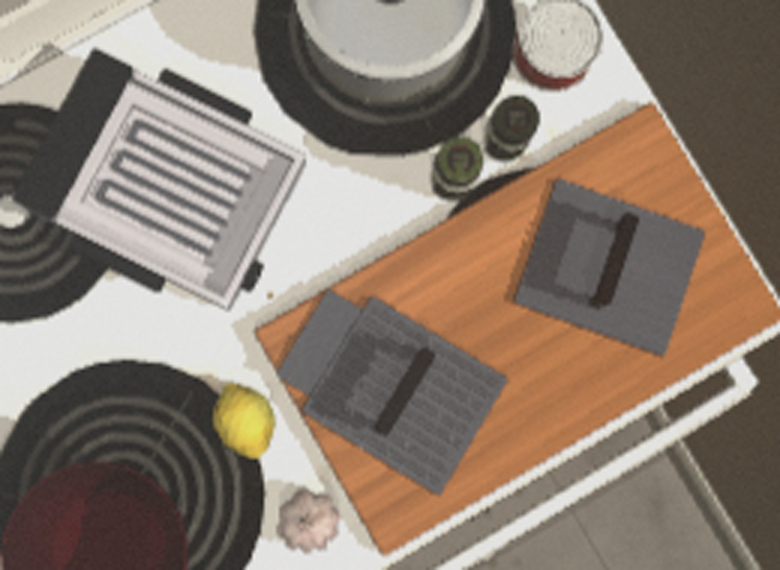

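```bash
cat > fit.py <<'E'
from h import *
from scipy.optimize import minimize
d=np.load('top.npz'); W=d['W']; px=d['px']
def ortho(p,z,x0,x1,y0,y1,s=0.0005):
    xs=np.arange(x1,x0,-s); ys=np.arange(y1,y0,-s)
    Y,X=np.meshgrid(ys,xs); uv=proj(p,np.stack([X.ravel(),Y.ravel(),np.full(X.size,z)],1)).reshape(X.shape+(2,)).astype(np.float32)
    return uv
def raster(polys,p,z,x,y,yaw,S=8):
    im=np.zeros((400*S,640*S),np.uint8); c,s=np.cos(yaw),np.sin(yaw)
    for P in polys:
        P=np.array(P,float); P=P if P.shape[1]==3 else np.c_[P,np.zeros(len(P))]
        Q=np.c_[x+c*P[:,0]-s*P[:,1], y+s*P[:,0]+c*P[:,1], z+P[:,2]]
        uv=proj(p,Q); h=cv2.convexHull(((uv+0.5)*S-0.5).astype(np.float32)).round().astype(np.int32)
        cv2.fillPoly(im,[h],255)
    return cv2.resize(im,(640,400),interpolation=cv2.INTER_AREA)/255.
def box(x0,x1,y0,y1,z0,z1): return [[a,b,c] for a in(x0,x1) for b in (y0,y1) for c in (z0,z1)]
PL=[box(-.089,.053,-.06,.06,0,.008),box(.053,.089,-.045,.045,0,.006),box(-.022,-.008,-.035,.035,.046,.060)]
SM=[box(-.089,.053,-.06,.06,0,.008),box(-.022,-.008,-.035,.035,.046,.060)]
GR=[box(-.105,.105,-.076,.076,.0,.054),box(.063,.105,-.076,.076,.058,.066)]
def fit(polys,p,z,m,x0):
    m=m.astype(float)
    def f(v):
        r=raster(polys,p,z,v[0]/1000,v[1]/1000,v[2]/100); return np.abs(r-m).sum()/m.sum()
    best=None
    for dy in (-15,0,15):
        g=np.array([x0[0],x0[1],x0[2]+dy]); 
        res=minimize(f,g,method='Nelder-Mead',options=dict(initial_simplex=g+np.array([[0,0,0],[12,0,0],[0,12,0],[0,0,12]]),maxiter=150))
        if best is None or res.fun<best.fun: best=res
    return best.x,best.fun
E
cat > run1.py <<'E'
from fit import *
p=robot.snapshot('top'); s=robot.snapshot('side')
for n,q,pre in (('top',p,'m_'),('side',s,'s_')):
  WW=np.load(n+'.npz')['W']
  for t,P,z,g in (('grill_plate',PL,.022,(450,-22,105)),('smooth_plate',SM,.022,(555,-210,105)),('grill_base',GR,0,(640,180,105))):
    m=np.load(pre+t+'.npy'); 
    print(n,t,*[np.round(a,3) for a in fit(P,q,z,m,g)])
# handle
mk=np.load('m_grill_plate.npy'); Pn=W[mk]; H=Pn[Pn[:,2]>.07]; print('handle',len(H),np.median(H,0),cv2.minAreaRect((H[:,:2]*1000).astype(np.float32)))
mk=cv2.dilate(np.load('m_grill_base.npy').astype(np.uint8),np.ones((9,9)))>0
dark=px.max(2)<70
L=W[mk&dark&(W[:,:,2]>.056)]; print('lip',len(L),np.median(L,0),cv2.minAreaRect((L[:,:2]*1000).astype(np.float32)))
E
python3 run1.py
```

```text
top grill_plate [450.4   -24.77  101.868] 0.022
top smooth_plate [ 560.516 -206.589  122.476] 0.033
top grill_base [630.013 174.654 110.219] 0.09
side grill_plate [453.875 -23.169 103.593] 0.078
side smooth_plate [ 563.233 -205.656  123.697] 0.077
side grill_base [634.228 156.609 111.758] 0.133
handle 189 [ 0.44057809 -0.03641418  0.08092723] ((431.588134765625, -27.395885467529297), (25.897010803222656, 110.39008331298828), 48.23031234741211)
lip 864 [0.66542127 0.24944336 0.06508231] ((541.125244140625, 178.50706481933594), (403.478515625, 140.29388427734375), 29.129322052001953)
```

```bash
cat > ov.py <<'E'
from fit import *
def overlay(p,x,y,yaw,fn,crop,S=6):
    r0,r1,c0,c1=crop
    im=cv2.resize(p['pixels'][r0:r1,c0:c1,::-1],None,fx=S,fy=S,interpolation=cv2.INTER_CUBIC)
    def line(P,col):
        P=np.array(P,float);c,s=np.cos(yaw),np.sin(yaw)
        Q=np.c_[x+c*P[:,0]-s*P[:,1], y+s*P[:,0]+c*P[:,1],P[:,2]]
        uv=((proj(p,Q)-[c0,r0]+.5)*S).round().astype(np.int32); cv2.polylines(im,[uv],True,col,1,cv2.LINE_AA)
    def rect(x0,x1,y0,y1,z): return [[x0,y0,z],[x1,y0,z],[x1,y1,z],[x0,y1,z]]
    line(rect(-.105,.105,-.076,.076,.054),(0,0,255))
    line(rect(-.097,.063,-.068,.068,.054),(0,255,0))
    line(rect(.063,.105,-.076,.076,.066),(255,0,255))
    cv2.imwrite('pics/'+fn,im)
E
python3 - <<'E'
from ov import *
p=robot.snapshot('top'); s=robot.snapshot('side')
# bright tray + lip fit : lip component
mk=cv2.dilate(np.load('m_grill_base.npy').astype(np.uint8),np.ones((5,5)))>0
dark=px.max(2)<75
c=(mk&dark&(W[:,:,2]>.05)&(W[:,:,2]<.08)).astype(np.uint8); c=cv2.morphologyEx(c,cv2.MORPH_CLOSE,np.ones((3,3)))
n,l,st,_=cv2.connectedComponentsWithStats(c); k=1+st[1:,4].argmax(); L=l==k; print(st[k])
v,e=fit([box(.063,.105,-.076,.076,.058,.066)],p,0,L,(635,175,110)); print(v,e)
overlay(p,*(v/[1000,1000,100]),'ov1.png',(120,235,195,315))
overlay(s,*(v/[1000,1000,100]),'ov1s.png',(190,300,220,360),5)
E
```

```text
[205 137  39  57 866]
[627.52118485 175.79635838 107.66914914] 0.11985237513019065
```

View pics/ov1.png

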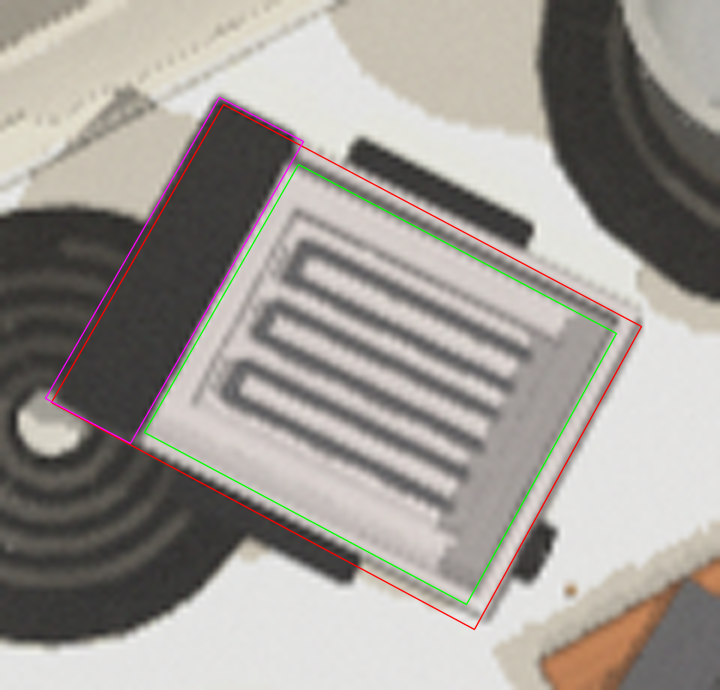

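View pics/ov1s.png

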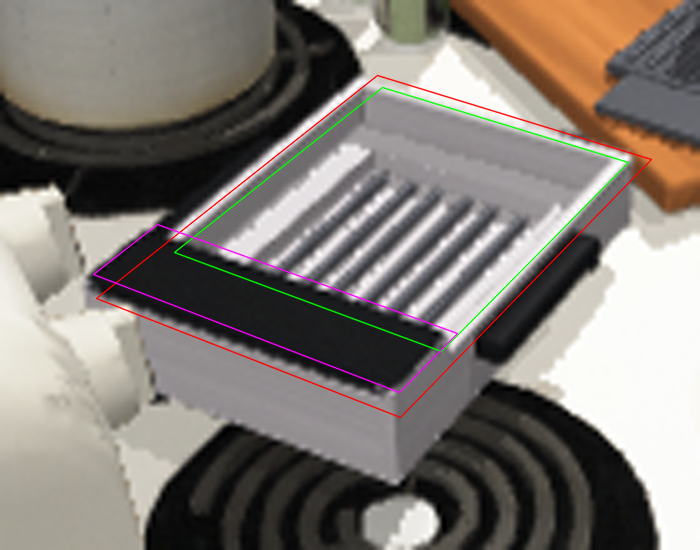

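```bash
python3 - <<'E'
from h import *
p=snap('wrist','w0.png'); W=cloud(p)
o=robot.get_obs(); print(o['clock'],o['position'])
Rm=cv2.Rodrigues(np.array(p['rvec']))[0]; c=-Rm.T@np.array(p['tvec']).ravel(); T=Rt(o)
print('cam in tool',T.inv().apply(c-o['position']).round(3),'axis in tool',T.inv().apply(Rm[2]).round(3),p['fx'])
W=np.load('top.npz')['W']
# height map 5cm
for x in np.arange(.2,.9,.05):
    print(round(x,2),[round(float(np.max(W[(abs(W[...,0]-x)<.025)&(abs(W[...,1]-y)<.025)][:,2],initial=-1)),2) for y in np.arange(.65,-.4,-.05)])
E
```

```text
1.35 [0.23052083 0.58091305 0.20182893]
cam in tool [-0.073 -0.172 -0.   ] axis in tool [ 0.286  0.958 -0.   ] 359.72725903548985
0.2 [0.01, 0.01, 0.47, 0.35, 0.01, 0.01, 0.01, 0.01, 0.01, 0.01, 0.01, 0.01, -0.1, -0.1, -0.9, -0.9, -0.9, -0.9, -0.9, -0.9, -0.9]
0.25 [0.33, 0.42, 0.48, 0.01, 0.02, 0.01, 0.01, 0.12, 0.13, 0.13, 0.12, 0.01, 0.01, 0.0, -0.1, -0.11, -0.9, -0.9, -0.9, -0.9, -0.9]
0.3 [0.01, 0.01, 0.01, 0.01, 0.01, 0.01, 0.01, 0.13, 0.09, 0.04, 0.12, 0.02, 0.05, 0.03, 0.03, -0.0, -0.1, -0.11, -0.9, -0.89, -0.9]
0.35 [0.01, 0.01, 0.01, 0.01, 0.01, 0.01, 0.01, 0.13, 0.12, 0.12, 0.13, 0.02, 0.06, 0.04, 0.04, 0.03, 0.03, -0.1, -0.1, -0.9, -0.9]
0.4 [0.01, 0.19, 0.19, 0.19, 0.14, 0.01, 0.01, 0.02, 0.13, 0.13, 0.03, 0.06, 0.03, 1.34, 0.08, 0.04, 0.03, 0.03, 0.03, -0.1, -0.1]
0.45 [0.01, 0.14, 0.13, 0.14, 0.12, 0.01, 0.01, 0.01, 0.02, 0.02, 0.03, 0.05, 0.04, 0.08, 0.09, 0.04, 0.03, 0.03, 0.03, 0.03, 0.0]
0.5 [0.01, 0.01, 0.01, 0.01, 0.01, 0.01, 0.01, 0.01, 0.01, 0.01, 0.05, 0.06, 0.03, 0.04, 0.08, 0.03, 0.03, 0.08, 0.04, 0.04, 0.03]
0.55 [0.06, 0.01, 0.01, 0.01, 0.01, 0.02, 0.02, 0
[... 168 characters left out ...]
01, 0.11, 0.11, 0.03, 0.09, 0.09, 0.04, 0.81]
0.65 [0.23, 0.26, 0.28, 0.63, 0.72, 0.59, 0.59, 0.08, 0.07, 0.06, 0.04, 0.06, 0.06, 0.01, 0.11, 0.11, 0.11, 0.03, 0.03, 0.86, 0.86]
0.7 [0.23, 0.28, 0.29, 0.59, 0.72, 0.74, 0.59, 0.59, 0.59, 0.07, 0.06, 0.06, 0.14, 0.15, 0.14, 0.14, 0.11, 0.06, 0.03, 0.86, 0.86]
0.75 [0.09, -1.0, 0.28, 0.59, 0.73, 0.68, 0.68, 0.67, 0.59, 0.59, 0.05, 0.01, 0.15, 0.18, 0.18, 0.14, 0.06, 0.06, 0.71, 0.78, -1.0]
0.8 [0.1, 0.1, -1.0, 0.62, 0.64, 0.68, 0.68, 0.67, 0.67, 0.63, 0.59, 0.59, 0.15, 0.18, 0.18, 0.15, 0.06, 0.65, 0.69, -1.0, -1.0]
0.85 [-1.0, 0.09, 0.09, 0.59, -1.0, -1.0, 0.59, 0.59, 0.29, 0.59, 0.59, 0.59, 0.58, 0.15, 0.15, 0.14, 0.01, 0.6, 0.52, -1.0, -1.0]
```

View pics/w0.png

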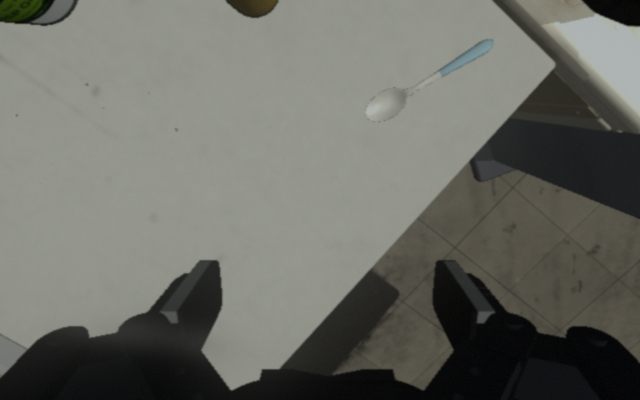

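```bash
python3 - <<'E'
from h import *
for n in ('top','side'):
    W=np.load(n+'.npz')['W']
    P=W.reshape(-1,3); P=P[(P[:,2]>.085)&(P[:,2]<.8)]
    c,s=np.cos(1.083),np.sin(1.083); d=P[:,:2]-[.628,.174]
    g=np.c_[d[:,0]*c+d[:,1]*s,-d[:,0]*s+d[:,1]*c,P[:,2]]
    k=(abs(g[:,0])<.3)&(abs(g[:,1])<.3); g=g[k]; print(n,len(g))
    for z0,z1 in((.085,.13),(.13,.2),(.2,.3),(.3,.45),(.45,.6),(.6,.8)):
        q=g[(g[:,2]>=z0)&(g[:,2]<z1)]
        if len(q)==0: continue
        r=np.hypot(q[:,0]+.015,q[:,1]); i=np.argsort(r)[:200:40]
        print(z0,len(q),[(tuple(q[j].round(3)),round(r[j],3)) for j in i])
E
```

```text
top 36240
0.085 2412 [((np.float64(-0.077), np.float64(-0.153), np.float64(0.128)), np.float64(0.165)), ((np.float64(-0.104), np.float64(-0.151), np.float64(0.103)), np.float64(0.175)), ((np.float64(-0.128), np.float64(-0.153), np.float64(0.13)), np.float64(0.191)), ((np.float64(0.16), np.float64(-0.096), np.float64(0.105)), np.float64(0.2)), ((np.float64(-0.138), np.float64(-0.159), np.float64(0.095)), np.float64(0.201))]
0.13 5420 [((np.float64(-0.074), np.float64(-0.153), np.float64(0.132)), np.float64(0.164)), ((np.float64(-0.103), np.float64(-0.147), np.float64(0.135)), np.float64(0.171)), ((np.float64(-0.099), np.float64(-0.155), np.float64(0.132)), np.float64(0.176)), ((np.float64(-0.092), np.float64(-0.162), np.float64(0.135)), np.float64(0.179)), ((np.float64(-0.097), np.float64(-0.163), np.float64(0.139)), np.float64(0.183))]
0.2 8345 [((np.float64(0.163), np.float64(-0.11), np.float64(0.202)), np.float64(0.209)), ((np.float64(0.155), np.float64(-0.126), np.float64(0.214)), np.float64(0.212)), ((np.float64(0.154), np.float64(-0.129), np.float64(0.202)), np.float64(0.213)), 
[... 2374 characters left out ...]
24), np.float64(0.408)), np.float64(0.394)), ((np.float64(0.295), np.float64(-0.245), np.float64(0.396)), np.float64(0.395)), ((np.float64(0.294), np.float64(-0.247), np.float64(0.448)), np.float64(0.395)), ((np.float64(0.289), np.float64(-0.254), np.float64(0.394)), np.float64(0.396))]
0.45 415 [((np.float64(0.298), np.float64(0.084), np.float64(0.542)), np.float64(0.324)), ((np.float64(0.297), np.float64(-0.241), np.float64(0.463)), np.float64(0.394)), ((np.float64(0.295), np.float64(-0.246), np.float64(0.467)), np.float64(0.395)), ((np.float64(0.291), np.float64(-0.252), np.float64(0.523)), np.float64(0.396)), ((np.float64(0.285), np.float64(-0.26), np.float64(0.481)), np.float64(0.397))]
```

Call:
move_arm(
  deltas=[
    [[0,-62,0],[0,0,0]],
    [[0,-62,0],[0,0,0]],
  ],
)

```text
clock: 1.6
position: [0.2298, 0.5783, 0.3219]
eef_rot: [0.133, -0.133, -0.689, 0.7]
ft_force: [-0.0, 1.9, 0.1]
grip_width: 0.0855
```

Call:
move_arm(
  deltas=[
    [[-48,2,28.6],[0,0,0]],
    [[-48,2,28.6],[0,0,0]],
    [[-48,2,28.6],[0,0,0]],
    [[-48,2,28.6],[0,0,0]],
    [[-48,2,28.6],[0,0,0]],
  ],
)

```text
clock: 2.22
position: [0.4038, 0.3564, 0.3196]
eef_rot: [0.129, -0.131, -0.695, 0.695]
ft_force: [0.9, -0.4, 0.5]
grip_width: 0.0854
```

Call:
move_arm(
  deltas=[
    [[-48,2,28.6],[0,0,0]],
    [[-48,2,28.6],[0,0,0]],
    [[-48,2,28.6],[0,0,0]],
    [[-48,2,28.6],[0,0,0]],
    [[-48,2,28.6],[0,9.9,0]],
  ],
)

```text
clock: 2.85
position: [0.5804, 0.1283, 0.3113]
eef_rot: [-0.189, 0.193, 0.682, -0.68]
ft_force: [1.1, -0.1, 1.0]
grip_width: 0.0853
```

Call:
move_arm(
  deltas=[
    [[0,0,0],[0,0,0]],
  ],
)

```text
clock: 2.98
position: [0.5819, 0.1252, 0.3102]
eef_rot: [-0.192, 0.194, 0.681, -0.68]
ft_force: [-1.0, 0.0, -0.4]
grip_width: 0.0855
```

```bash
cat > g.py <<'E'
from ov import *
import sys
p=snap('wrist','w1.png'); np.savez('w1.npz',W=cloud(p),**{k:p[k] for k in p})
o=robot.get_obs(); print(o['clock'],o['position'],Rt(o).as_matrix().round(3))
for t in ['grill_base','grill_plate']:
    r=robot.masks_of(p,t)
    for a in r[:2]: print(t,a['score'],a['point'],a['mask'].sum())
    if r: np.save('w_%s.npy'%t,r[0]['mask'])
overlay(p,.6275,.1758,1.077,'w1o.png',(0,400,0,640),1)
E
python3 g.py
```

```text
3.025 [0.58113545 0.12651631 0.31057942] [[-0.852  0.004 -0.523]
 [ 0.523  0.001 -0.852]
 [-0.003 -1.    -0.003]]
grill_base 0.88 [270.0, 135.9] 25387
grill_plate 0.62 [483.0, 173.9] 12094
```

View pics/w1o.png

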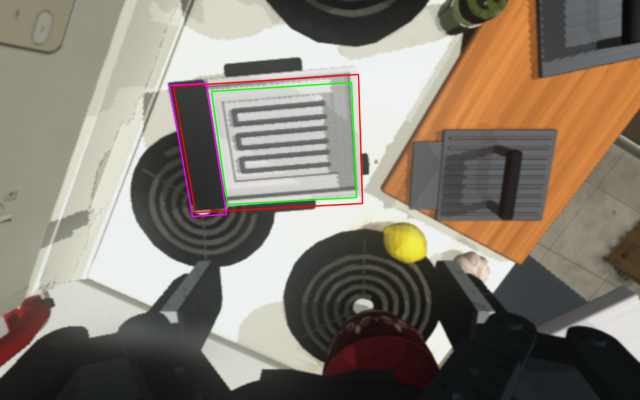

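```bash
cat > g2.py <<'E'
from ov import *
z=np.load('w1.npz'); p={k:z[k] for k in z.files}; W=p['W']; px=p['pixels']
dark=px.max(2)<80
c=(dark&(W[...,2]>.05)&(W[...,2]<.085)&(W[...,1]>.1)).astype(np.uint8); c[:,:150]=0;c[230:]=0;c[:,245:]=0
c=cv2.morphologyEx(c,cv2.MORPH_CLOSE,np.ones((5,5)))
n,l,st,_=cv2.connectedComponentsWithStats(c); k=1+st[1:,4].argmax(); L=l==k; print(st[k])
v,e=fit([box(.063,.105,-.076,.076,.058,.066)],p,0,L,(628,175,108)); print('lip',v,e)
m=np.load('w_grill_plate.npy'); print('plate',fit(PL,p,.022,m,(450,-24,102)))
tray=[box(-.105,.105,-.076,.076,.0,.054),box(.063,.105,-.076,.076,.058,.066),box(-.04,.04,-.091,.091,.03,.045)]
mg=np.load('w_grill_base.npy'); print('grill',fit(tray,p,0,mg,(628,175,108)))
# wall-top points
b=(px.min(2)>120)&cv2.dilate(mg.astype(np.uint8),np.ones((3,3))).astype(bool)&(W[...,2]>.046)&(W[...,2]<.062)
B=W[b]; print('rim',len(B),B[:,2].mean(),cv2.minAreaRect((B[:,:2]*1000).astype(np.float32)))
overlay(p,*(v/[1000,1000,100]),'w1oz.png',(55,230,150,380),3)
im=px[55:230,150:380,::-1]; cv2.imwrite('pics/w1z.png',cv2.resize(im,None,fx=3,fy=3,interpolation=cv2.INTER_CUBIC))
E
python3 g2.py
```

```text
[ 169   80   57  131 4515]
lip [631.27492449 173.90417373 109.13030322] 0.11784943434738238
plate (array([453.90906873, -25.65597608, 101.80904465]), np.float64(0.01823201911821451))
grill (array([633.46597744, 172.87157885, 110.26505318]), np.float64(0.02235450133888195))
rim 2969 0.05348736296539742 ((622.0386962890625, 149.89486694335938), (179.34664916992188, 181.65272521972656), 63.13336181640625)
```

View pics/w1oz.png

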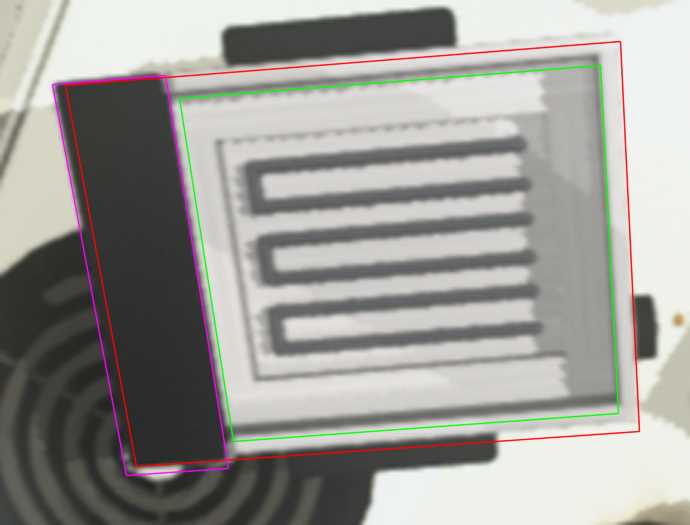

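```bash
python3 - <<'E'
from ov import *
z=np.load('w1.npz'); p={k:z[k] for k in z.files}
overlay(p,.633,.173,1.102,'w1oz2.png',(55,230,150,380),3)
p=robot.snapshot('top'); s=robot.snapshot('side')
overlay(p,.633,.173,1.102,'ov2.png',(120,235,195,315))
overlay(s,.633,.173,1.102,'ov2s.png',(190,300,220,360),5)
a=cv2.imread('pics/ov2.png');b=cv2.imread('pics/ov2s.png');cv2.imwrite('pics/ov2b.png',np.hstack([cv2.resize(a,(400,400)),cv2.resize(b,(400,400))]))
E
```

```text
(no output)
```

View pics/w1oz2.png

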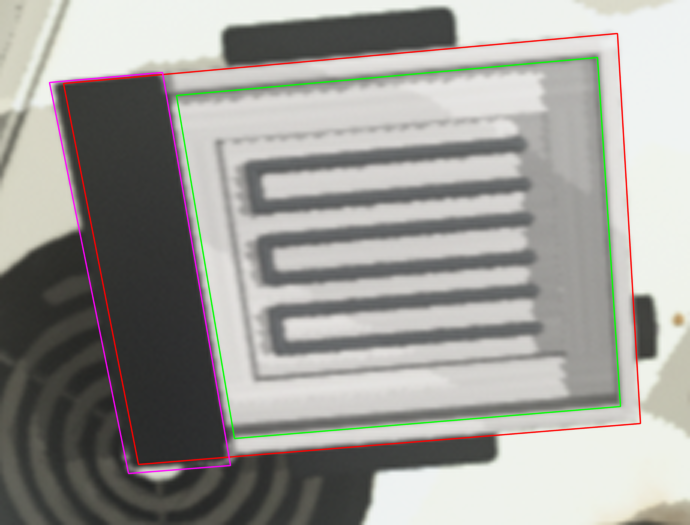

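View pics/ov2b.png

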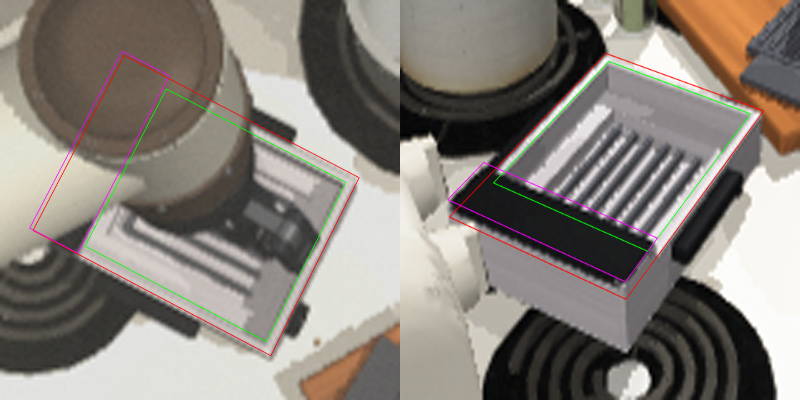

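Call:
move_arm(
  deltas=[
    [[6,26,42.4],[0,0,0]],
    [[6,26,42.4],[0,0,0]],
    [[6,26,42.4],[0,0,0]],
    [[6,26,42.4],[0,0,0]],
    [[6,26,42.4],[0,0,0]],
  ],
  jaw=0.75,
)

```text
clock: 3.85
position: [0.4439, -0.0327, 0.1794]
eef_rot: [-0.179, 0.189, 0.686, -0.679]
ft_force: [0.3, 0.9, 0.3]
grip_width: 0.0641
```

Call:
move_arm(
  deltas=[
    [[0,0,0],[0,0,0]],
  ],
)

```text
clock: 3.98
position: [0.4403, -0.0335, 0.178]
eef_rot: [-0.181, 0.187, 0.686, -0.68]
ft_force: [0.5, 0.0, -0.3]
grip_width: 0.064
```

```bash
cat > pl.py <<'E'
from ov import *
import sys
tag=sys.argv[1]
p=snap('wrist','%s.png'%tag); o=robot.get_obs(); print(o['clock'],o['position'],Rt(o).as_matrix().round(3).tolist(),o['grip_width'])
r=robot.masks_of(p,'grill_plate'); print([(a['score'],a['point']) for a in r])
if r:
    v,e=fit(PL,p,.022,r[0]['mask'],(452,-25,102)); print(v,e)
    h=np.array([v[0]/1e3-.015*np.cos(v[2]/100),v[1]/1e3-.015*np.sin(v[2]/100),.075-.0187]); T=Rt(o)
    print('tcp goal',h,'tool delta mm',T.inv().apply(h-o['position'])*1000)
E
python3 pl.py w2
```

```text
4.025 [ 0.44274614 -0.03262916  0.17950643] [[-0.865, 0.015, -0.502], [0.502, 0.006, -0.865], [-0.011, -1.0, -0.013]] 0.06406727124118566
[(0.83, [318.4, 165.8])]
[453.93065837 -26.56319355 101.81035106] 0.014096378969344474
tcp goal [ 0.44605594 -0.0393299   0.0563    ] tool delta mm [ -4.91919403 123.2035302    5.68964379]
```

View pics/w2.png

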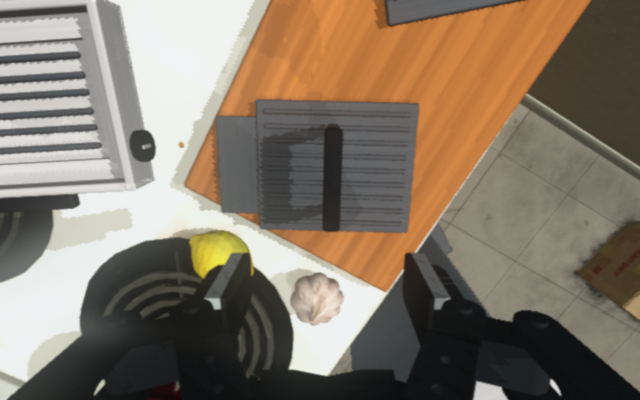

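The wrist view shows the ribbed plate's handle at column 333, rows 125–230, midway between the fingers. Now I descend.

Call:
move_arm(
  deltas=[
    [[-2,40,2],[0,1.5,0]],
    [[-2,40,2],[0,0,0]],
    [[-1,30,1],[0,0,0]],
    [[0,10,0],[0,0,0]],
    [[0,0,0],[0,0,0]],
  ],
)

```text
clock: 4.7
position: [0.46, -0.0309, 0.0637]
eef_rot: [-0.177, 0.2, 0.688, -0.675]
ft_force: [-0.5, -0.1, -0.1]
grip_width: 0.064
```

```bash
python3 - <<'E'
from h import *
o=robot.get_obs(); T=Rt(o); print(o['clock'],o['position'],o['ft_force'],T.as_matrix().round(3).tolist())
print(T.inv().apply(np.array([.446,-.0393,.0555])-o['position'])*1000)
c,s=np.cos(1.018),np.sin(1.018); G=np.c_[[s*-1,c,0],[0,0,-1],[-c,-s,0]]
print('rot err deg',np.degrees((T.inv()*R.from_matrix(G)).as_rotvec()))
E
```

```text
4.7 [ 0.46001362 -0.03091067  0.06367029] [-0.48615821 -0.06291479 -0.09371837] [[-0.857, 0.036, -0.514], [0.514, 0.009, -0.858], [-0.026, -0.999, -0.027]]
[ 7.91264107  7.57803006 14.61094336]
rot err deg [ 1.54020629  0.73269043 -1.49184435]
```

Call:
move_arm(
  deltas=[
    [[4,4,7],[0.8,0.4,-0.8]],
    [[4,3,7],[0.7,0.3,-0.7]],
    [[0,0,0],[0,0,0]],
  ],
)

```text
clock: 5.08
position: [0.4477, -0.0382, 0.0586]
eef_rot: [-0.191, 0.194, 0.681, -0.68]
ft_force: [1.0, 0.6, 1.0]
grip_width: 0.0644
```

```bash
cat > st.py <<'E'
from h import *
o=robot.get_obs(); T=Rt(o); print(o['clock'],o['position'],o['ft_force'],o['grip_width'])
print('delta',T.inv().apply(np.array([.446,-.0393,.0555])-o['position'])*1000)
c,s=np.cos(1.018),np.sin(1.018); G=np.c_[[s*-1,c,0],[0,0,-1],[-c,-s,0]]
print('rot err deg',np.degrees((T.inv()*R.from_matrix(G)).as_rotvec()))
E
python3 st.py
```

```text
5.075 [ 0.44768551 -0.03817832  0.05857884] [1.0410303  0.56767482 1.03389716] 0.0643974223151557
delta [0.85533678 3.07064238 1.84875912]
rot err deg [ 0.18710818  0.06116413 -0.14633484]
```

Aligned, so I close on the bar.

Call:
move_arm(
  deltas=[
    [[0,3,1.5],[0,0,0]],
    [[0,0,0],[0,0,0]],
    [[0,0,0],[0,0,0]],
    [[0,0,0],[0,0,0]],
    [[0,0,0],[0,0,0]],
  ],
  jaw=0,
  force=80,
)

```text
clock: 5.7
position: [0.4473, -0.0397, 0.0561]
eef_rot: [-0.191, 0.194, 0.681, -0.679]
ft_force: [-0.1, 0.3, 0.2]
grip_width: -0.0
```

Call:
move_arm(
  deltas=[
    [[0,0,0],[0,0,0]],
    [[0,-8,0],[0,0,0]],
    [[0,-20,0],[0,0,0]],
    [[0,-30,0],[0,0,0]],
    [[0,-30,0],[0,0,0]],
  ],
)

```text
clock: 6.32
position: [0.4453, -0.0402, 0.1459]
eef_rot: [-0.193, 0.193, 0.68, -0.68]
ft_force: [0.2, 0.5, -0.1]
grip_width: -0.0003
```

```bash
python3 st.py; python3 - <<'E'
from h import *
p=snap('wrist','w3.png'); q=snap('side','s3.png')
E
```

```text
6.325 [ 0.4452972  -0.04017758  0.14585419] [ 0.18520602  0.47244276 -0.13085594] -0.00034307133517344013
delta [-0.12927555 90.35463852 -1.07995532]
rot err deg [ 0.02271182  0.05258872 -0.00574595]
```

View pics/w3.png

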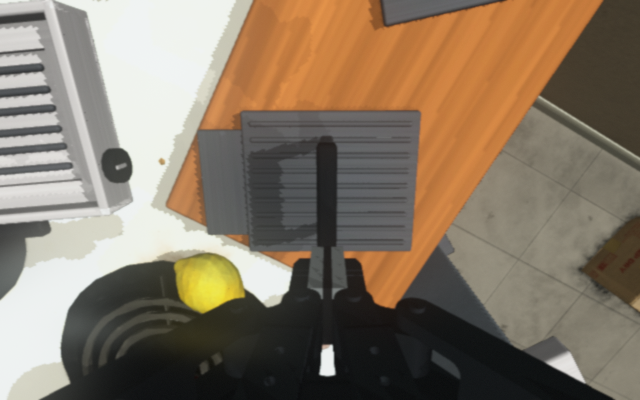

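View pics/s3.png

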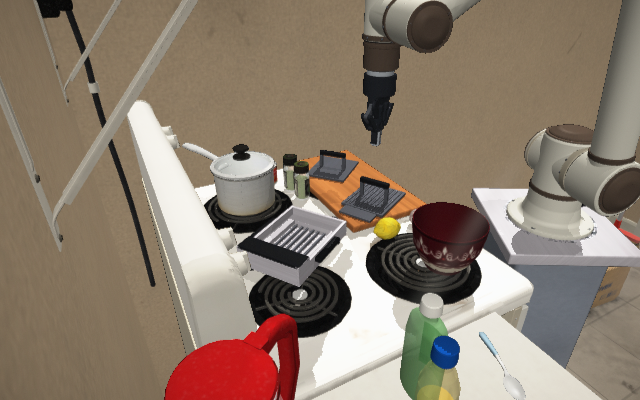

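```bash
python3 - <<'E'
from h import *
o=robot.get_obs(); T=Rt(o); t=o['position']
for n in ('side','wrist'):
    p=robot.snapshot(n); print(n,proj(p,[t,t+T.apply([0,-.0187,0]),[.446,-.0393,.075],[.446,-.0393,.03]]).round(1)); W=cloud(p)
    if n=='side':
        print('side tip depth pts', W[140,377],W[130,377],W[135,375])
        print(W[183,372:378])
    else:
        for r in (150,200,235): print(W[r,327])
        for r in (252,270,290): print(r,W[r,315],W[r,340])
E
```

```text
side [[374.6 155.7]
 [375.1 148.8]
 [373.9 181.6]
 [373.  196.7]]
side tip depth pts [ 0.44524153 -0.03006072  0.1942979 ] [ 0.44723813 -0.0240033   0.22224293] [ 0.45140177 -0.02322889  0.209823  ]
[[ 0.45128364 -0.03269184  0.07441574]
 [ 0.44873649 -0.03234645  0.07462733]
 [ 0.44612533 -0.03270657  0.07447035]
 [ 0.44366823 -0.0314622   0.07515148]
 [ 0.44150822 -0.02730747  0.07735264]
 [ 0.43883547 -0.02839098  0.07681769]]
wrist [[326.  239.8]
 [326.  255.9]
 [327.6 202. ]
 [327.7 186.3]]
[ 0.47847724 -0.05884208  0.08173689]
[ 0.44916389 -0.04077272  0.08175952]
[ 0.42746106 -0.02739814  0.08260589]
252 [ 0.45942735 -0.04189665  0.18666847] [ 0.45353517 -0.05009136  0.1850767 ]
270 [ 0.45912412 -0.04234846  0.20194907] [ 0.45412304 -0.04985689  0.20130676]
290 [ 0.4582488  -0.04232096  0.21439619] [ 0.45502611 -0.04985292  0.21641672]
```

```bash
cat > tip.py <<'E'
from h import *
o=robot.get_obs(); T=Rt(o); t=o['position']; print(o['clock'],t,o['grip_width'])
for n in ('wrist','side','top'):
    p=robot.snapshot(n); W=cloud(p); Q=T.inv().apply((W-t).reshape(-1,3))
    k=(abs(Q[:,2])<.05)&(abs(Q[:,0])<.016)&(Q[:,1]<-.005)&(Q[:,1]>-.12)&(p['depth'].ravel()>0)
    q=Q[k]; print(n,k.sum()); 
    if k.sum()>5: print(np.sort(q[:,1])[-8:].round(4), 'z of tips',np.percentile(q[q[:,1]>q[:,1].max()-.01][:,2],[0,50,100]).round(4),'x',np.percentile(q[q[:,1]>q[:,1].max()-.01][:,0],[0,50,100]).round(4))
E
python3 tip.py
```

```text
6.525 [ 0.44553967 -0.03999182  0.14516602] 0.0001767474008885667
wrist 30409
[-0.0338 -0.0337 -0.0337 -0.0336 -0.0334 -0.0334 -0.033  -0.033 ] z of tips [-0.014  -0.0003  0.013 ] x [-0.0126 -0.0114 -0.007 ]
side 457
[-0.0298 -0.0297 -0.0296 -0.029  -0.029  -0.0288 -0.0283 -0.0279] z of tips [-0.0146 -0.0081  0.0086] x [-0.0082  0.0062  0.0124]
top 0
```

Both cameras put the real fingertips about 34 mm above the reported TCP, so the jaws closed above the bar. I'll correct for that and go deeper.

Call:
move_arm(
  deltas=[
    [[0,0,0],[0,0,0]],
    [[0,0,0],[0,0,0]],
    [[0,40,0],[0,0,0]],
    [[0,30,0],[0,0,0]],
    [[0,0,0],[0,0,0]],
  ],
  jaw=0.75,
)

```text
clock: 7.3
position: [0.4443, -0.0404, 0.0709]
eef_rot: [0.194, -0.191, -0.68, 0.681]
ft_force: [0.3, 0.2, -0.8]
grip_width: 0.064
```

```bash
sed -i 's/.0555/.0220/' st.py; python3 st.py; python3 tip.py
```

```text
7.3 [ 0.44426867 -0.04043392  0.07091583] [ 0.31963794  0.16261527 -0.76099095] 0.06400075539407986
delta [-1.01735974 48.90788918 -2.00627903]
rot err deg [-0.15584177  0.05218262  0.16108538]
7.3 [ 0.44426867 -0.04043392  0.07091583] 0.06400075539407986
wrist 18944
[-0.0078 -0.0078 -0.0078 -0.0078 -0.0077 -0.0077 -0.0072 -0.0069] z of tips [-0.0088 -0.0017  0.0052] x [-0.016  -0.0007  0.016 ]
side 466
[-0.0073 -0.0073 -0.0072 -0.0067 -0.0067 -0.0056 -0.0052 -0.005 ] z of tips [-0.0115 -0.0068  0.0044] x [-0.0154 -0.0004  0.0138]
top 0
```

Call:
move_arm(
  deltas=[
    [[-0.5,25,-1],[0,0,0]],
    [[-0.5,15,-1],[0,0,0]],
    [[0,6,0],[0,0,0]],
    [[0,0,0],[0,0,0]],
  ],
)

```text
clock: 7.95
position: [0.4542, -0.0375, 0.032]
eef_rot: [-0.187, 0.197, 0.683, -0.678]
ft_force: [-0.4, 0.5, 0.2]
grip_width: 0.0644
```

```bash
python3 st.py; python3 - <<'E'
from h import *
snap('wrist','w4.png'); q=snap('side','s4.png'); cv2.imwrite('pics/s4z.png',cv2.resize(q['pixels'][100:230,300:460,::-1],None,fx=4,fy=4))
E
```

```text
7.95 [ 0.45418354 -0.03749393  0.03198591] [-0.426906    0.47276836  0.24019318] 0.06444482219086106
delta [6.14952808 9.84922607 5.92676476]
rot err deg [ 0.63156726  0.15592666 -0.67682576]
```

View pics/w4.png

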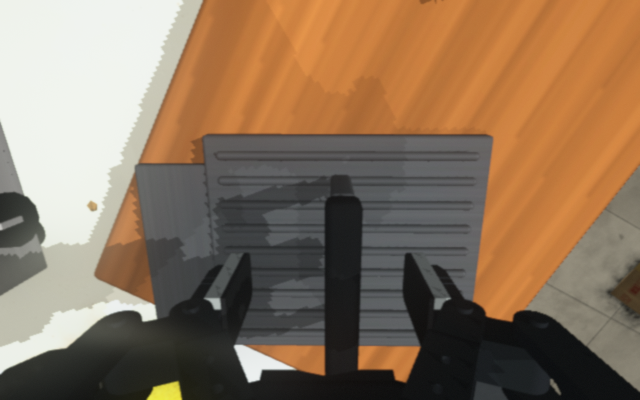

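View pics/s4z.png

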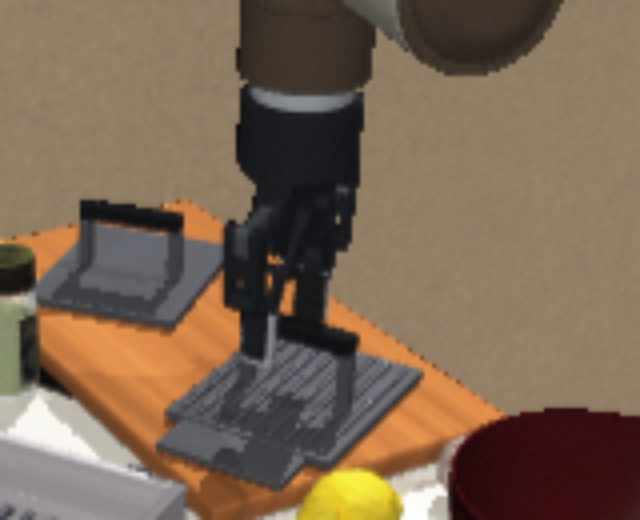

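Call:
move_arm(
  deltas=[
    [[3,4,3],[0.3,0,-0.3]],
    [[3,4,3],[0.3,0,-0.3]],
    [[0,0,0],[0,0,0]],
  ],
)

```text
clock: 8.43
position: [0.4463, -0.0394, 0.0247]
eef_rot: [-0.191, 0.193, 0.681, -0.68]
ft_force: [0.3, 1.0, -0.2]
grip_width: 0.0641
```

```bash
python3 st.py
```

```text
8.425 [ 0.44626012 -0.03940928  0.02467975] [ 0.25285527  0.9647237  -0.20555496] 0.06410852651087978
delta [0.28616857 2.67889101 0.04817343]
rot err deg [ 0.11452074  0.15493811 -0.15578159]
```

Call:
move_arm(
  deltas=[
    [[0,1,0],[0,0,0]],
    [[0,0,0],[0,0,0]],
    [[0,0,0],[0,0,0]],
    [[0,0,0],[0,0,0]],
    [[0,0,0],[0,0,0]],
  ],
  jaw=0,
  force=100,
)

```text
clock: 9.05
position: [0.4463, -0.0395, 0.0239]
eef_rot: [-0.191, 0.193, 0.681, -0.68]
ft_force: [-1.2, 0.0, 0.2]
grip_width: 0.0121
```

```bash
python3 st.py
```

```text
9.05 [ 0.44633493 -0.03950383  0.02392252] [-1.23655279  0.02615385  0.16458515] 0.012137413701006157
delta [0.3974021  1.92142171 0.00450684]
rot err deg [ 0.09671093  0.16420925 -0.15871736]
```

```bash
python3 - <<'E'
from h import *
o=robot.get_obs(); T=Rt(o); t=o['position']
c,s=np.cos(1.018),np.sin(1.018); P=R.from_matrix([[c,-s,0],[s,c,0],[0,0,1]])
# jaws centre the bar: plate bar at tool z=0; keep tool-x from vision
po=np.array([.4539,-.0261,.022]); rel=T.inv().apply(po-t); print('plate origin in tool',rel*1000)
np.savez('grip.npz',rel=rel,R=(T.inv()*P).as_matrix())
E
```

```text
plate origin in tool [  0.56089341   1.94687198 -15.37803595]
```

Call:
move_arm(
  deltas=[
    [[0,-10,0],[0,0,0]],
    [[0,-30,0],[0,0,0]],
    [[0,-40,0],[0,0,0]],
    [[0,-40,0],[0,0,0]],
    [[0,0,0],[0,0,0]],
  ],
)

```text
clock: 9.68
position: [0.4424, -0.0398, 0.146]
eef_rot: [0.194, -0.191, -0.68, 0.681]
ft_force: [-0.9, 0.4, -4.3]
grip_width: 0.0124
```

```bash
python3 st.py; python3 - <<'E'
from h import *
snap('wrist','w5.png'); q=snap('side','s5.png'); cv2.imwrite('pics/s5z.png',cv2.resize(q['pixels'][80:280,220:460,::-1],None,fx=3,fy=3))
E
```

```text
9.675 [ 0.44242247 -0.03983711  0.14603955] [-0.87700843  0.38312473 -4.27335745] 0.012423583543408556
delta [ -3.28422911 124.01998255  -2.67495501]
rot err deg [-0.15818642  0.05753302  0.23977163]
```

View pics/w5.png

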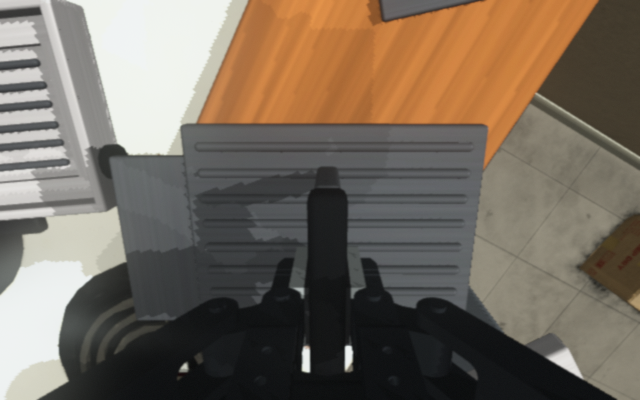

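View pics/s5z.png

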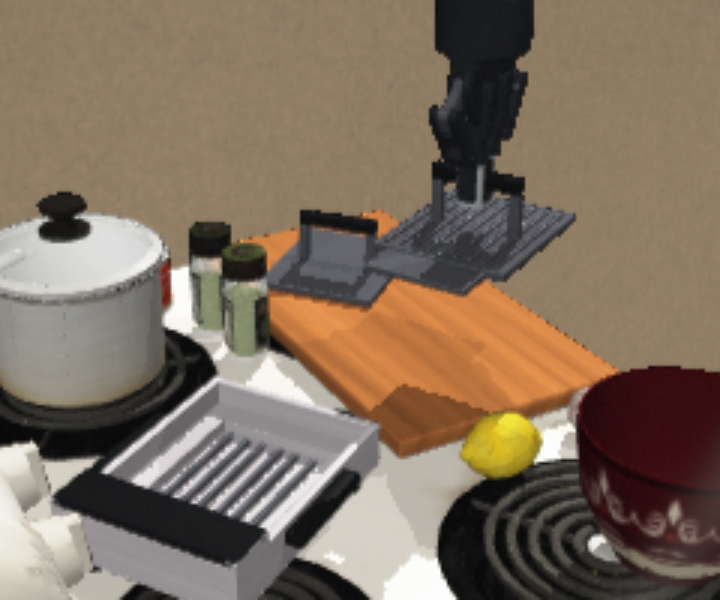

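```bash
cat > plan.py <<'E'
from h import *
GO=np.array([.633,.173,0]); GY=1.102
g=np.load('grip.npz'); rel=g['rel']; RG=R.from_matrix(g['R'])
RGr=R.from_euler('z',GY)
def cur(v=True):
    o=robot.get_obs(); T=Rt(o); t=o['position']
    P=T*RG; po=t+T.apply(rel); inG=RGr.inv().apply(po-GO); rg=RGr.inv()*P; tip=inG+rg.apply([.089,0,0])
    if v: print('clk',round(o['clock'],2),'tcp',t.round(4),'F',o['ft_force'].round(1),'w',round(o['grip_width'],4)); print('tip in G mm',(tip*1000).round(1),'euler ZYX',rg.as_euler('ZYX',degrees=True).round(2),'front bottom',(inG+rg.apply([-.089,0,0])).round(4))
    return T,t
def goal(xt,yt,zt,th,yaw=0.):
    rg=R.from_euler('ZYX',[yaw,th,0],degrees=True); po=np.array([xt,yt,zt])/1000-rg.apply([.089,0,0])
    T=RGr*rg*RG.inv(); return T, GO+RGr.apply(po)-T.apply(rel)
def show(*a):
    T,t=cur(); Tg,tg=goal(*a); print('delta mm',(T.inv().apply(tg-t)*1000).round(1),'rot deg',np.degrees((T.inv()*Tg).as_rotvec()).round(2),'goal tcp',tg.round(4))
if __name__=='__main__':
    import sys; show(*map(float,sys.argv[1:]))
E
python3 plan.py 35 0 120 13; python3 - <<'E'
from plan import *
p=robot.snapshot('wrist'); W=cloud(p); T,t=cur(False); Q=(T*RG).inv().apply((W-t-T.apply(rel)).reshape(-1,3))
k=(abs(Q[:,1])<.055)&(Q[:,0]>-.085)&(Q[:,0]<.05)&(abs(Q[:,2]-.01)<.015)&(abs(Q[:,0]+.015)>.02); q=Q[k]
A=np.c_[q[:,:2],np.ones(len(q))]; c=np.linalg.lstsq(A,q[:,2],rcond=None)[0]; print(k.sum(),'plane in plate frame slopes deg',np.degrees(c[:2]),'z mm',c[2]*1000)
r=robot.masks_of(p,'grill_plate')
if r:
    m=r[0]['mask'].ravel()
    z=Q[m]; z=z[(abs(z[:,2]-.008)<.02)]; print('ext x',np.percentile(z[:,0],[.5,99.5]),'y',np.percentile(z[:,1],[.5,99.5]))
E
```

```text
clk 9.78 tcp [ 0.4393 -0.0403  0.1426] F [-0.9  0.3 -4. ] w 0.0121
tip in G mm [-173.8   68.   139.6] euler ZYX [-4.97  0.57  0.78] front bottom [-0.3511  0.0834  0.1414]
delta mm [ -59.    -5.2 -217.2] rot deg [12.45 -4.9   1.33] goal tcp [0.6036 0.1136 0.1454]
30459 plane in plate frame slopes deg [ 0.09970996 -0.1109643 ] z mm 9.623598221852982
ext x [-0.08672556  0.08777538] y [-0.06005566  0.04002369]
```

Call:
move_arm(
  deltas=[
    [[-12,-1,-44],[0,0,0]],
    [[-12,-1,-44],[0,-1,0]],
    [[-12,-1,-44],[0,-1,0]],
    [[-12,-1,-44],[0,-1,0]],
    [[0,0,0],[0,0,0]],
  ],
)

```text
clock: 10.5
position: [0.5683, 0.0875, 0.1312]
eef_rot: [0.187, -0.164, -0.679, 0.691]
ft_force: [-0.4, 0.5, -4.3]
grip_width: 0.0124
```

```bash
python3 plan.py 35 0 120 13
```

```text
clk 10.5 tcp [0.5683 0.0875 0.1312] F [-0.4  0.5 -4.3] w 0.0124
tip in G mm [ -1.3  16.1 126.6] euler ZYX [-2.    1.52  1.73] front bottom [-0.1791  0.0223  0.1313]
delta mm [-18.  -15.6 -39.5] rot deg [11.51 -1.85  1.94] goal tcp [0.6036 0.1136 0.1454]
```

Call:
move_arm(
  deltas=[
    [[-6,-6,-13],[4,-0.6,0.7]],
    [[-6,-6,-13],[4,-0.6,0.7]],
    [[-6,-5,-13],[3.5,-0.6,0.6]],
    [[0,0,0],[0,0,0]],
  ],
)

```text
clock: 11.0
position: [0.5988, 0.1121, 0.1353]
eef_rot: [0.185, -0.14, -0.6, 0.766]
ft_force: [-1.2, 0.4, -4.7]
grip_width: 0.012
```

```bash
python3 plan.py 35 0 120 13;  python3 - <<'E'
from h import *
q=snap('side','s6.png'); cv2.imwrite('pics/s6z.png',cv2.resize(q['pixels'][80:300,200:420,::-1],None,fx=3,fy=2.7))
E
```

```text
clk 11.0 tcp [0.5988 0.1121 0.1353] F [-1.2  0.4 -4.7] w 0.012
tip in G mm [ 31.    3.6 108. ] euler ZYX [-0.03 14.09  0.61] front bottom [-0.1417  0.0036  0.1513]
delta mm [ -3.5 -10.7  -1. ] rot deg [-1.09 -0.03  0.62] goal tcp [0.6036 0.1136 0.1454]
```

View pics/s6z.png

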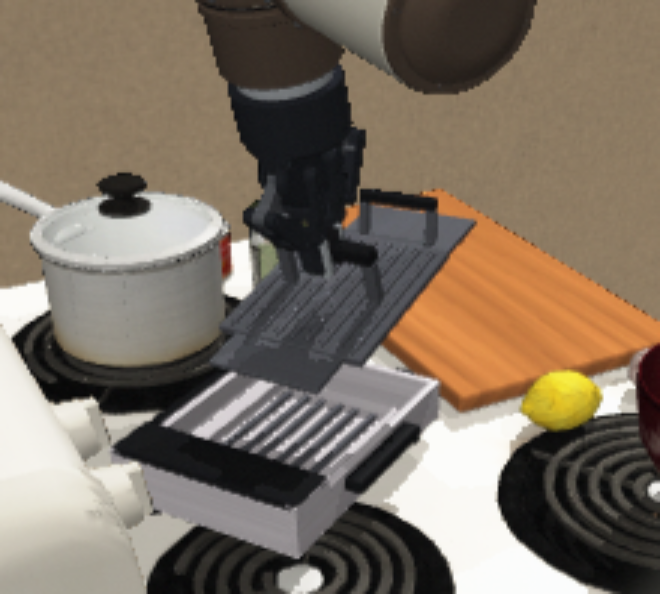

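```bash
cat > sv.py <<'E'
from plan import *
import sys
def lines(p,im,Pw,col,c0,r0,S):
    uv=((proj(p,Pw)-[c0,r0]+.5)*S).round().astype(np.int32); cv2.polylines(im,[uv],True,col,1,cv2.LINE_AA)
def rect(x0,x1,y0,y1,z): return np.array([[x0,y0,z],[x1,y0,z],[x1,y1,z],[x0,y1,z]])
def view(n,fn,crop,S=4):
    T,t=cur(); p=robot.snapshot(n); r0,r1,c0,c1=crop
    im=cv2.resize(p['pixels'][r0:r1,c0:c1,::-1],None,fx=S,fy=S,interpolation=cv2.INTER_CUBIC)
    for q,c in ((rect(-.089,.053,-.06,.06,.008),(0,255,0)),(rect(.053,.089,-.045,.045,.006),(0,255,255))): lines(p,im,t+T.apply(rel)+(T*RG).apply(q),c,c0,r0,S)
    for q,c in ((rect(.063,.105,-.076,.076,.066),(255,0,255)),(rect(-.105,.105,-.076,.076,.054),(0,0,255))): lines(p,im,GO+RGr.apply(q),c,c0,r0,S)
    cv2.imwrite('pics/'+fn,im)
view('side',sys.argv[1],(130,290,230,390),4)
E
python3 sv.py s7.png
```

```text
clk 11.05 tcp [0.5978 0.1112 0.1353] F [-0.6 -0.8 -5.4] w 0.0121
tip in G mm [ 29.8   3.9 107.9] euler ZYX [-0.08 14.12  0.68] front bottom [-0.1429  0.0042  0.1514]
```

View pics/s7.png

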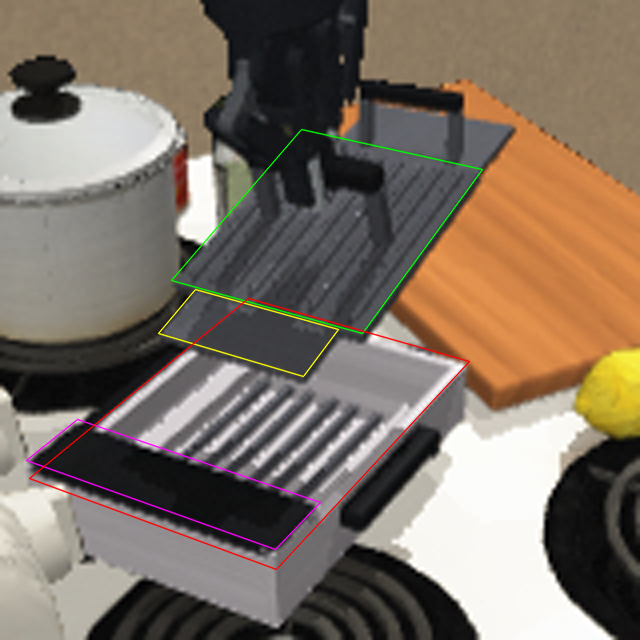

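```bash
python3 plan.py 35 0 46 11.5
```

```text
clk 11.1 tcp [0.5978 0.1107 0.1359] F [-0.1 -0.3 -4.8] w 0.0124
tip in G mm [ 29.3   3.7 108.7] euler ZYX [-0.12 14.08  0.65] front bottom [-0.1433  0.0041  0.152 ]
delta mm [ -4.5  64.1 -20.7] rot deg [-2.58 -0.12  0.68] goal tcp [0.6033 0.113  0.0687]
```

Call:
move_arm(
  deltas=[
    [[-1.5,15,-5],[-0.6,0,0.3]],
    [[-1.5,15,-5],[-0.6,0,0.3]],
    [[-1.5,15,-5],[-0.6,0,0]],
    [[0,0,0],[0,0,0]],
  ],
)

```text
clock: 11.6
position: [0.6001, 0.1084, 0.0869]
eef_rot: [0.183, -0.146, -0.611, 0.756]
ft_force: [0.2, 0.5, -3.9]
grip_width: 0.0124
```

```bash
python3 plan.py 35 0 46 11.5
```

```text
clk 11.6 tcp [0.6001 0.1084 0.0869] F [ 0.2  0.5 -3.9] w 0.0124
tip in G mm [29.1  0.  62.8] euler ZYX [-0.38 12.28  0.23] front bottom [-0.1449  0.0012  0.1007]
delta mm [-0.7 16.6 -9.3] rot deg [-0.78 -0.37  0.31] goal tcp [0.6033 0.113  0.0687]
```

Call:
move_arm(
  deltas=[
    [[-0.5,10,-6],[-0.4,-0.2,0.2]],
    [[0,8,-4],[-0.3,-0.2,0.1]],
    [[0,0,0],[0,0,0]],
  ],
)

```text
clock: 11.98
position: [0.6037, 0.1132, 0.0673]
eef_rot: [0.177, -0.147, -0.616, 0.753]
ft_force: [-0.6, -0.9, -4.0]
grip_width: 0.0126
```

```bash
python3 sv.py s8.png; python3 plan.py 62 0 42 11.5; python3 plan.py 86 0 41 11
```

```text
clk 11.97 tcp [0.6037 0.1132 0.0673] F [-0.6 -0.9 -4. ] w 0.0126
tip in G mm [35.3 -0.2 44.7] euler ZYX [-0.   11.45 -0.06] front bottom [-0.1391 -0.0002  0.0801]
clk 12.03 tcp [0.6039 0.1133 0.0677] F [ 0.9  0.7 -4.1] w 0.0119
tip in G mm [35.5 -0.5 45.2] euler ZYX [-0.   11.43 -0.09] front bottom [-0.139  -0.0005  0.0804]
delta mm [  0.4  -2.2 -26.6] rot deg [ 0.07 -0.   -0.09] goal tcp [0.6155 0.1371 0.0647]
clk 12.03 tcp [0.6039 0.1133 0.0677] F [ 0.9  0.7 -4.1] w 0.0119
tip in G mm [35.5 -0.5 45.2] euler ZYX [-0.   11.43 -0.09] front bottom [-0.139  -0.0005  0.0804]
delta mm [  0.3  -5.1 -50.3] rot deg [-0.43 -0.   -0.09] goal tcp [0.6263 0.1584 0.0628]
```

View pics/s8.png

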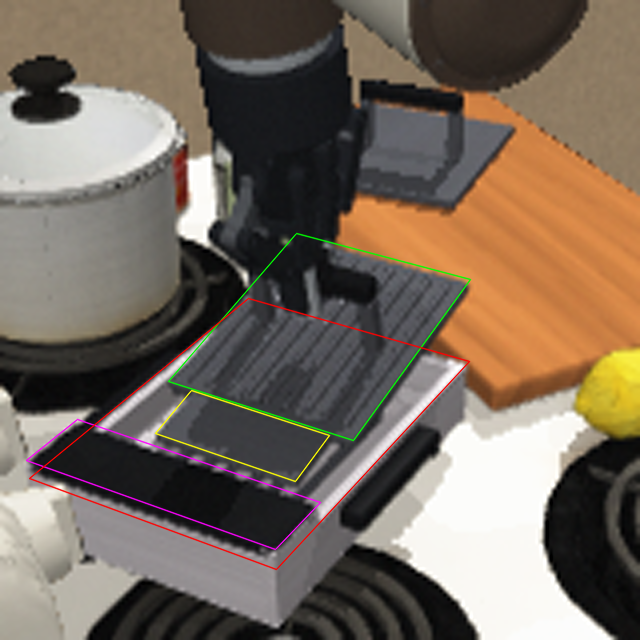

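Call:
move_arm(
  deltas=[
    [[0,-1,-14],[0,0,0]],
    [[0,-1,-14],[0,0,0]],
    [[0,0,0],[0,0,0]],
  ],
)

```text
clock: 12.4
position: [0.6185, 0.141, 0.0648]
eef_rot: [0.176, -0.148, -0.617, 0.752]
ft_force: [-0.9, 0.0, -4.3]
grip_width: 0.0123
```

```bash
python3 plan.py 86 0 41 11
```

```text
clk 12.4 tcp [0.6185 0.141  0.0648] F [-0.9  0.  -4.3] w 0.0123
tip in G mm [66.8 -0.9 42.4] euler ZYX [ 0.03 11.3  -0.2 ] front bottom [-0.1077 -0.001   0.0773]
delta mm [  0.9  -1.8 -19.1] rot deg [-0.31  0.03 -0.2 ] goal tcp [0.6263 0.1584 0.0628]
```

Call:
move_arm(
  deltas=[
    [[0.5,-1,-10],[0,0,0]],
    [[0.4,-1,-9],[0,0,0]],
    [[0,0,0],[0,0,0]],
  ],
)

```text
clock: 12.78
position: [0.6267, 0.16, 0.0627]
eef_rot: [0.176, -0.148, -0.617, 0.753]
ft_force: [-0.1, 0.3, -4.3]
grip_width: 0.0123
```

```bash
python3 sv.py s9.png; python3 plan.py 88 0 37 7
```

```text
clk 12.78 tcp [0.6267 0.16   0.0627] F [-0.1  0.3 -4.3] w 0.0123
tip in G mm [87.5  0.4 40.4] euler ZYX [ 0.06 11.32 -0.19] front bottom [-0.0871  0.0003  0.0753]
clk 12.82 tcp [0.6264 0.1596 0.0628] F [-0.   0.1 -4.2] w 0.0125
tip in G mm [87.   0.5 40.4] euler ZYX [ 0.04 11.34 -0.17] front bottom [-0.0875  0.0003  0.0753]
delta mm [-0.3 11.  -1.8] rot deg [-4.34  0.06 -0.17] goal tcp [0.6266 0.159  0.0516]
```

View pics/s9.png

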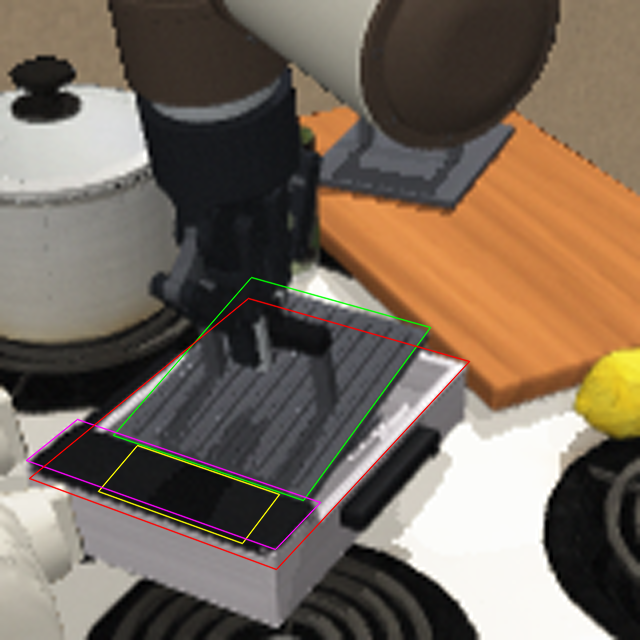

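Call:
move_arm(
  deltas=[
    [[0,5.5,-1],[-2.2,0,0]],
    [[0,5.5,-0.8],[-2.1,0,0]],
    [[0,0,0],[0,0,0]],
  ],
)

```text
clock: 13.2
position: [0.6257, 0.1586, 0.0514]
eef_rot: [0.171, -0.154, -0.645, 0.729]
ft_force: [0.1, -0.5, -3.9]
grip_width: 0.0123
```

```bash
python3 plan.py 89 0 35.5 3
```

```text
clk 13.2 tcp [0.6257 0.1586 0.0514] F [ 0.1 -0.5 -3.9] w 0.0123
tip in G mm [87.2  0.7 36.7] euler ZYX [ 0.05  7.03 -0.11] front bottom [-0.0895  0.0005  0.0585]
delta mm [-0.6  8.3 -2. ] rot deg [-4.03  0.07 -0.1 ] goal tcp [0.6267 0.1592 0.0429]
```

Call:
move_arm(
  deltas=[
    [[-0.3,4,-1.2],[-2,0,0]],
    [[-0.3,4,-1],[-2,0,0]],
    [[0,0,0],[0,0,0]],
  ],
)

```text
clock: 13.58
position: [0.6269, 0.1593, 0.0432]
eef_rot: [0.165, -0.16, -0.671, 0.705]
ft_force: [0.4, 0.1, -3.2]
grip_width: 0.0123
```

```bash
python3 sv.py s10.png; python3 plan.py 89 0 35 0
```

```text
clk 13.57 tcp [0.6269 0.1593 0.0432] F [ 0.4  0.1 -3.2] w 0.0123
tip in G mm [89.2  0.  36. ] euler ZYX [ 0.08  2.87 -0.1 ] front bottom [-0.0886 -0.0002  0.0449]
clk 13.62 tcp [0.6272 0.1596 0.0433] F [ 0.3 -0.3 -3.4] w 0.0122
tip in G mm [89.6 -0.1 36.2] euler ZYX [ 0.1   2.86 -0.13] front bottom [-0.0882 -0.0004  0.0451]
delta mm [0.3 6.4 0.5] rot deg [-2.86  0.11 -0.12] goal tcp [0.6266 0.159  0.0369]
```

View pics/s10.png

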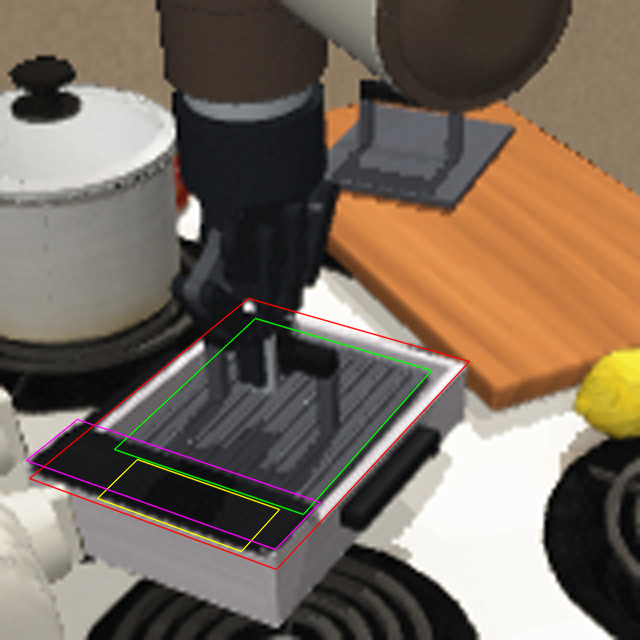

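Call:
move_arm(
  deltas=[
    [[0,3.2,0],[-1.4,0,0]],
    [[0,3,0],[-1.4,0,0]],
    [[0,0,0],[0,0,0]],
  ],
)

```text
clock: 14.0
position: [0.6271, 0.1595, 0.0368]
eef_rot: [-0.16, 0.164, 0.689, -0.687]
ft_force: [0.0, 1.0, -4.5]
grip_width: 0.0125
```

```bash
python3 plan.py 89 0 34 0
```

```text
clk 14.0 tcp [0.6271 0.1595 0.0368] F [ 0.   1.  -4.5] w 0.0125
tip in G mm [89.7  0.1 35. ] euler ZYX [ 0.14 -0.09 -0.11] front bottom [-0.0883 -0.0004  0.0347]
delta mm [0.2 0.8 0.7] rot deg [ 0.09  0.14 -0.11] goal tcp [0.6266 0.159  0.0359]
```

Call:
move_arm(
  deltas=[
    [[0,1.5,0],[0,0,0]],
    [[0,0,0],[0,0,0]],
  ],
)

```text
clock: 14.25
position: [0.6276, 0.1597, 0.0361]
eef_rot: [-0.16, 0.164, 0.689, -0.687]
ft_force: [-0.2, -0.5, -4.1]
grip_width: 0.0122
```

```bash
python3 plan.py 89 0 34 0
```

```text
clk 14.25 tcp [0.6276 0.1597 0.0361] F [-0.2 -0.5 -4.1] w 0.0122
tip in G mm [90.1 -0.3 34.4] euler ZYX [ 0.17 -0.12 -0.17] front bottom [-0.0879 -0.0008  0.0341]
delta mm [0.6 0.2 1.1] rot deg [ 0.12  0.17 -0.17] goal tcp [0.6266 0.159  0.0359]
```

Call:
move_arm(
  deltas=[
    [[0,1.5,0],[0,0,0]],
    [[0,1,0],[0,0,0]],
    [[0,0,0],[0,0,0]],
  ],
)

```text
clock: 14.62
position: [0.6278, 0.1597, 0.036]
eef_rot: [-0.159, 0.164, 0.689, -0.688]
ft_force: [-1.1, -1.3, -2.1]
grip_width: 0.0124
```

```bash
python3 plan.py 89 0 34 0
```

```text
clk 14.62 tcp [0.6278 0.1597 0.036 ] F [-1.1 -1.3 -2.1] w 0.0124
tip in G mm [90.2 -0.3 34.3] euler ZYX [ 0.23 -0.1  -0.23] front bottom [-0.0878 -0.001   0.034 ]
delta mm [0.7 0.1 1.2] rot deg [ 0.1   0.23 -0.23] goal tcp [0.6266 0.159  0.0359]
```

Call:
move_arm(
  deltas=[
    [[0,0,0],[0,0,0]],
    [[0,0,0],[0,0,0]],
    [[0,0,0],[0,0,0]],
    [[0,0,0],[0,0,0]],
  ],
  jaw=0.6,
)

```text
clock: 15.12
position: [0.6301, 0.1607, 0.0366]
eef_rot: [-0.157, 0.166, 0.69, -0.687]
ft_force: [-0.5, 0.1, -0.0]
grip_width: 0.0518
```

```bash
python3 plan.py 89 0 34 0
```

```text
clk 15.12 tcp [0.6301 0.1607 0.0366] F [-0.5  0.1 -0. ] w 0.0518
tip in G mm [92.2 -1.9 35.3] euler ZYX [ 0.28 -0.33 -0.44] front bottom [-0.0858 -0.0028  0.0343]
delta mm [2.4 0.7 3.1] rot deg [ 0.33  0.28 -0.44] goal tcp [0.6266 0.159  0.0359]
```

Call:
move_arm(
  deltas=[
    [[2,-15,3],[0,0,0]],
    [[2,-25,1],[0,0,0]],
    [[1,-40,0],[0,0,0]],
    [[1,-40,0],[0,0,0]],
    [[0,0,0],[0,0,0]],
  ],
)

```text
clock: 15.75
position: [0.6215, 0.1592, 0.1648]
eef_rot: [-0.156, 0.167, 0.691, -0.686]
ft_force: [-0.6, 0.1, -0.4]
grip_width: 0.0513
```

```bash
python3 sv.py s11.png; python3 - <<'E'
from plan import *
p=snap('wrist','w6.png'); W=cloud(p)
Q=RGr.inv().apply((W-GO).reshape(-1,3))
k=(abs(Q[:,1])<.055)&(Q[:,0]>-.08)&(Q[:,0]<.045)&(Q[:,2]>.02)&(Q[:,2]<.06); q=Q[k]
A=np.c_[q[:,:2],np.ones(len(q))]; c=np.linalg.lstsq(A,q[:,2],rcond=None)[0]; print(k.sum(),'slopes deg',np.degrees(c[:2]),'z mm',c[2]*1000)
H=Q[(Q[:,2]>.08)&(Q[:,2]<.1)&(abs(Q[:,0])<.06)&(abs(Q[:,1])<.06)]; print('handle',len(H),np.median(H,0),'expect x -15 z 94')
r=robot.masks_of(p,'grill_plate'); print([(a['score'],a['point']) for a in r])
E
```

```text
clk 15.75 tcp [0.6215 0.1592 0.1648] F [-0.6  0.1 -0.4] w 0.0513
tip in G mm [ 86.9   5.1 163.7] euler ZYX [ 0.3  -0.47 -0.62] front bottom [-0.0911  0.0042  0.1623]
17158 slopes deg [-0.0037086   0.00474435] z mm 42.95024895688438
handle 2233 [-0.01406855 -0.0039914   0.09383927] expect x -15 z 94
[(0.92, [318.5, 175.4])]
```

View pics/w6.png

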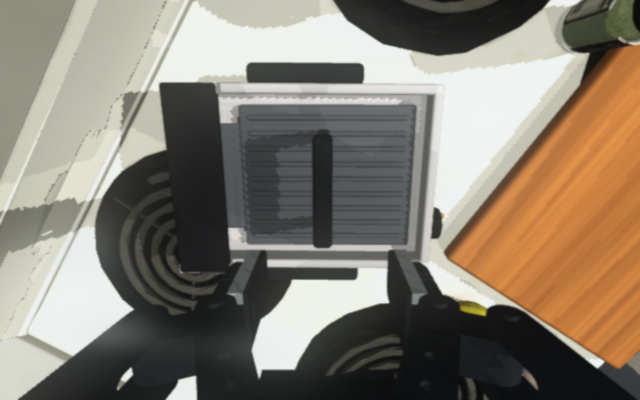

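View pics/s11.png

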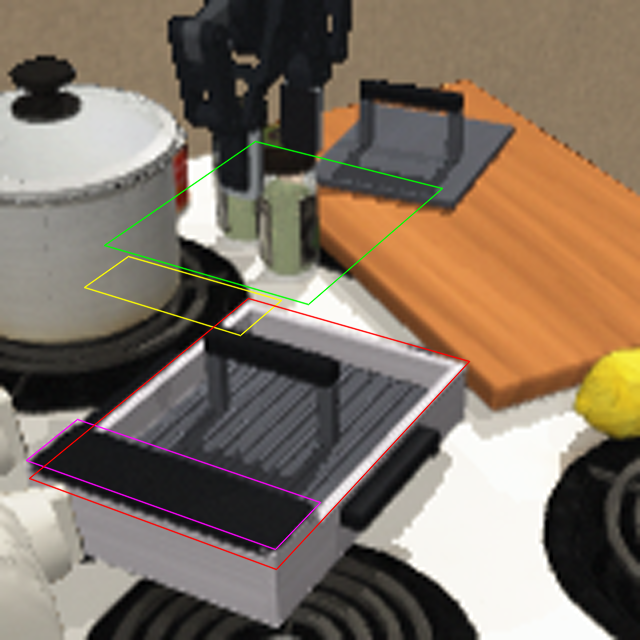

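The wrist view shows the plate flat in the tray, with its tongue going under the lip at about (230,175). Nothing is touching it, so I hand in.

```bash
python3 -c "
from h import *
o=robot.get_obs(); print(o['clock'],o['ft_force'],abs(o['joint_vel']).max()); print(robot.sign_off())"
```

```text
15.9 [ 0.37951885  0.51575613 -0.69869646] 0.022929460758630903
the job is handed in; nothing more can be done
None
```

The ribbed plate is back in the grill, lying flat with its tongue under the lip. I handed the job in at 15.9 s with the gripper clear of everything; `sign_off` gives no verdict.

**How it went:**
- **Grasp:** I gripped the plate by its handle bar and lifted it off the board.
- **Hooking:** I held it nose-down at about 11° and slid the tongue under the lip. By the arm's pose the tip was then at x ≈ 87 mm and z ≈ 40 mm in the grill's frame, well inside the limits for the hooking step.
- **Lowering:** I lowered the front in steps until the ledges began to take the weight, then opened the jaws and backed off.

**Last checks, from the wrist camera after release:**
- The plate is level to about 0.01°.
- Its top surface is about 43 mm above the stove, which is what a fully seated plate should give.
- The handle is at x = -14 mm in the grill's frame, where -15 mm is centred. That puts the tongue tip at about 90 mm and the plate within about 4 mm of the middle sideways.
- In the side picture the smooth plate looks unmoved; I did not measure it.

**What failed or disagreed:**
- **Missed first grasp:** the jaws closed above the bar without touching anything. Both the wrist and side cameras showed the real fingertips about 34 mm above the reported tool position. I corrected for that, and the second grasp held.
- **Side camera:** it showed the lip a few millimetres away from my fitted grill pose. No unexpected force showed in the readings while hooking or lowering.

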